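Take the clogged filter out of the bench dust extractor

TASK

Take the clogged filter out of the bench dust extractor: squeeze the two orange tabs of its blue clip-on cover together to free the cover and lift it off, then lift the filter out by its fin and lay it flat in the middle of the grey tray. Then put the cover back and press it gently home until both tabs have snapped back out into their catches. Neither force nor drop the cover or the filter, and leave the other things on the bench where they lie.

Things in the scene. Friction and masses are not known exactly. Their poses are not given: they have to be found in the camera images.
- dust_box: Dust extractor, fixed: grey open-topped housing 132 (x) x 180 (y) mm, origin at the centre of its underside; black motor barrel, 95 mm high, beyond its +x wall to x = 153. The cover lies in the recess in its top, 116 (x) x 156 (y) mm; rims 95 (x walls) and 100 (y walls) high, flared outward. Below it the filter stands on a 6 mm floor between two ledges (70 high, 90 mm apart in x).
- seat (a point): Point on the extractor's axis, 73 mm up, axes as dust_box: the cover's origin when clipped on (0.5 mm either way). Over 60 N between cover and extractor (rammed or torn at) breaks them.
- catch (a point): Inner lower edge of the red catch bar on the extractor's +y wall: y = 78, 84 mm up; the -y wall has its like. Under each bar is a slot (72 to 84 mm up, 40 mm long in x) which a bolt of the cover snaps into. Above, the bars lean outward as a lead-in, from 156 mm apart at 87 mm up to about 168 at the top (100).
- gasket_top (a point): Top of the two black rubber gasket strips along the recess's x walls, on the axis: 75 mm up when free, they spring down to a hard stop at 71. They push the cover up with 3 N at first, 6 N at 73 (clipped on), 9 N at the stop: press the cover down until the force shows the stop, then let the tabs go.
- cover: Loose blue clip-on cover, 220 g: plate 106 (x) x 150 (y) x 12 mm, origin at the centre of its underside, z up; play in the recess 5 (x) and 3 mm (y) on each side, fits either way round. Two orange pinch tabs stand upright in its middle. Tabs pinched in, it goes freely in and out; not pinched, it can be pushed straight home too: the bolts ride down the lead-ins at 10 to 15 N and snap out.
- tab_a_face (a point): Centre of the outer face of the +y tab, 36 mm above the cover's underside; y = 25 at rest (tabs 50 mm apart outside). Each tab is 30 wide (x), 8 thick, from 12 to 47 mm above the underside, and draws a bolt inside the plate (24 wide, 3 to 11 mm above the underside) whose tip stands 8 mm out of the plate's y edge at rest.
- tab_b_face (a point): The same for the -y tab, y = -25 at rest.
- tab_a (a joint): Travel of the +y tab, m: 0 = out (bolt out), 0.009 = pinched in to its stop, tabs then 32 mm apart outside; 0.006 frees the bolt. Its spring takes 3 N to start, 6.5 N at the stop; pinch with about 20 N.
- tab_b (a joint): The same for the -y tab.
- filter: The clogged filter, loose, 250 g: dusty beige block 80 (x) x 136 (y) x 40 mm high, origin at the centre of its underside, with a black pull fin on top in the middle, 60 long (x), 14 thick (y), 22 high (top 62 mm above the underside). It starts in the dust extractor under the cover.
- tray: Grey open tray for used filters, fixed, 170 (x) x 190 (y) mm, 50 high, walls and floor 4 mm; origin at the centre of its underside.
- mat: Flat green board 170 (x) x 190 (y) x 6 mm, fixed, with nothing on it: a free place to lay the cover meanwhile; origin at the centre of its underside.
- slat_a: Loose green-painted wooden slat, 160 x 30 x 14 mm, on the robot's side of the extractor; bystander.
- slat_b: Loose green-painted slat like slat_a, to the far left; bystander.
- slat_c: Loose green-painted slat like slat_a, to the far right; bystander.
- brush: Paint brush lying to the far right; bystander.
- screwdriver: Screwdriver lying at the far side of the bench; bystander.
- glue: Yellow glue bottle, 60 mm across, 150 high, at the far left; bystander.
There are look-alikes about, which are no part of the job. Leave any pink look-alike of the cover alone.

How it is judged:
By the outcome, as a careful person would: the job done as asked, in the order asked, and still so for the second after the job is handed in, with the robot touching nothing.
It also fails if it takes over 72 s, if anything falls off the work surface, if the arm or the gripper's body presses on something with over 40 N, if the wrist force passes 120 N, or if a joint passes its speed limit or range.

ROBOT

A 6-joint arm with a two-finger parallel gripper is mounted at the origin on the work surface. World frame = base frame: x ahead of the robot, y to its left, z up, the work surface at z = 0. Lengths are in m, angles in rad, forces in N, time in s.
With the tool pointing down it reaches from about 0.275 to 0.875 m from the base axis. Payload 12.5 kg.
Tool frame: the origin (TCP) lies midway between the tips of the shut fingers; the grasp point (between the pads) lies 19 mm behind it (manip.tcp_to_grasp is the distance from the TCP to the grasp point, in m); z points along the fingers, y is the direction in which the jaws open and shut (so a half turn about z gives the same grasp; the last joint's range is limited). The gripper opens to 85 mm and grips with 20 to 120 N. Pads are 22 mm wide; open, the fingers measure 114 mm over their backs; the gripper's body (76 mm by 85 mm) begins 54 mm behind the grasp point. The pads swing forward as they close: fully open they stand 13 mm farther back than shut.
Start: joints at [-1.265, 0.351, 1.652, -0, 1.139, -0.085], TCP at [0.21, -0.509, 0.231] pointing down, gripper open.
Joint ranges: [-2.75, 2.75], [-0.79, 2.1], [0.01, 2.65], [-1.57, 4.71], [0.07, 3.14], [-2.87, 2.87]. Speed limits (rad/s): [2.22, 2.22, 2.79, 3.14, 3.14, 3.14].

INTERFACE

Orientations are given as a unit quaternion [w, x, y, z].
In Python, from station import status, viewer, finish_job, nets, manip gives the robot as it stands. The module is installed in compiled form; this text tells all that it offers.
- The arm moves only by the tool step_arm, never from a script. Its argument "plan" is a list of rows, each a list of 7 numbers: the shift along the tool's x, y, z as a fraction of full scale, then the turn, a rotation vector about the tool's x, y, z as a fraction of full scale, then the closure, from -1 (fully open) to 1 (shut), so that 0 is half open. In form: [[tx, ty, tz, ax, ay, az, claw], ...]. A call has 1 to 20 rows; each row is the pose to reach, as a shift and turn from the pose commanded when the call began, along the tool's axes at that moment, turning the shorter way round; what a row does not reach only later rows make up. Full scale, the value 1, is 0.15 m for a shift and pi rad for a turn. A row lasts 1/10 s, in which the tool goes at most 50 mm and 8.59 degrees, less where a joint would pass 70% of its speed; a pose out of reach is approached as far as the arm can. A call with a number of a shift or a turn outside -1 to 1 is refused whole. A call with a gripper value outside its range is refused whole. The fingers move at their own pace and stop on an object; the grip force is fixed at half the most. Time passes only in rows, so rows that repeat a pose let the fingers close. It gives the time, the measured TCP pose, the force and the opening at its end, in the units of the state.
- status.sense(): the state, without advancing time (a new reading comes with each control period).
- viewer.get_image(name): name is "scene" or "top" or "wrist"; returns a dict with "pixels" (420x560x3 uint8, blue, green, red), "K" (3x3 intrinsics, pixels), "R" (3x3) and "t" (3): a world point X has camera coordinates R X + t. Camera axes: x right, y down, z forward; pixel columns grow to the right and rows downward; lengths in m; the calibration is good to about 2 mm. A picture is of the moment at which its call begins. There is no depth.
- finish_job(): hands the job in, once; it reports no verdict.
Trained networks look in a picture, given as the dict that the camera call returned (one of the last four; its "shot" number tells which), for a name from the list of things; names that differ only in an ending like _2 or _b are one class to them, and where a whole thing is asked for, a point or a joint stands for the part that bears it (a point fixed in the world has none). Each returns a list of dicts, best first, with "confidence" (0 to 1); they miss things now and then, are a little off and sometimes report something else, mostly with a low value. They report only what shows in the picture. A call takes as long as a camera call. They do not tell look-alikes from the thing itself.
- nets.look_for(picture, target): "rect" ([centre column, centre row, width, height] in pixels, round what is visible of it).
- nets.landmark_of(picture, target): "position" ([column, row] in pixels: a listed point, or the origin of a listed thing).
The state is a dict: "t": time; "joint_positions": joint angles; "joint_velocities": joint speeds; "effort": joint torques, N m; "tcp_pos": TCP position; "tool_rot": TCP orientation; "ft_force": force on the tool from outside, world axes, zero at the start; "torque": the same for the moment, N m; "gripper_width": finger opening in m.
Only numpy, scipy, OpenCV 4.12 (cv2) and the standard library are available. Lean on these libraries where they do the work, as an engineer would, in place of code of your own. Each camera call takes 0.05 s, during which the arm holds its last target.

## Working session

There is one attempt and no reset: what is moved stays moved. The work goes in short steps, Python scripts to look and compute and a tool call to move; the robot and the scene stay as the last step left them, time stands still between calls to the robot, and variables do not carry over. Pictures are saved under pics/ and viewed, and the job is handed in when it is done.

Besides the shell and the picture viewer there is one more tool, called after ">>>" by a JSON object that holds its "api" and its "payload". step_arm: Moves the arm, as the interface text tells. Its arguments: {"type":"object","properties":{"plan":{"type":"array","items":{"type":"array","items":{"type":"number"}}}},"required":["plan"]}

```bash
mkdir -p pics; ls; python3 - <<'E'
from station import status, viewer, manip
import cv2
print(status.sense())
print(manip.tcp_to_grasp)
for n in ("scene","top","wrist"):
    p=viewer.get_image(n); cv2.imwrite(f"pics/{n}0.png",p["pixels"]); print(n,p["K"].tolist(),p["R"].tolist(),p["t"].tolist(),p["shot"])
E
```

```text
pics
{'t': 0.0, 'joint_positions': array([-1.26458965e+00,  3.51256733e-01,  1.65244544e+00,  9.96355417e-06,
        1.13909596e+00, -8.46009524e-02]), 'joint_velocities': array([ 0.00134151,  0.0007277 , -0.00104104,  0.00123182,  0.00083198,
        0.00079412]), 'effort': array([ 1.66629507e-03, -5.06105053e+01, -2.91402394e+01, -1.45869467e-05,
        4.49516316e-03,  1.78320215e-05]), 'tcp_pos': array([ 0.20943683, -0.50819482,  0.23073908]), 'tool_rot': array([-5.99541314e-04,  9.80969571e-01,  1.94160596e-01, -6.21527170e-05]), 'ft_force': array([-0.4585121 ,  0.44613236, -0.23475764]), 'torque': array([ 0.00687372, -0.0129739 ,  0.05943667]), 'gripper_width': 0.08549327617830954}
0.0187
scene [[451.609686369171, 0.0, 279.1464556696301], [0.0, 451.609686369171, 213.29987965872832], [0.0, 0.0, 1.0]] [[-0.1467826598793771, 0.989167278373429, 0.0017164364359441386], [0.8544964569104104, 0.12767256961740653, -0.5035231078062292], [-0.49828772399718035, -0.0724417722215026, -0.8639800540238867]] [0.1041580609802488, -0.36802211295087695, 1.5403945798723395] 1
top [[410.1847194686018, 0.0, 285.309616278236], [0.0, 410.1847194686018, 207.94396277392275], [0.0, 0.0, 1.0]] [[-0.019236980103412855, -0.9997985104897377, -0.005733848533284239], [-0.9993962381739616, 0.019394564401068907, -0.02882724397903417], [0.028932641086407414, 0.005175837535562681, -0.9995679631648718]] [-0.02295659850440053, 0.4656872112817249, 1.0275743567081435] 2
wrist [[353.30249300137484, 0.0, 279.1457357585242], [0.0, 353.30249300137484, 206.57684306686855], [0.0, 0.0, 1.0]] [[0.3816302760300339, -0.9243137955983916, -0.001529602477190187], [-0.874257920642889, -0.36149943920718514, 0.3240235232912356], [-0.30005236311419947, -0.12231991955273963, -0.9460477877307252]] [-0.5494322873508987, -0.04459349197728683, 0.38130346339534327] 3
```

View pics/scene0.png

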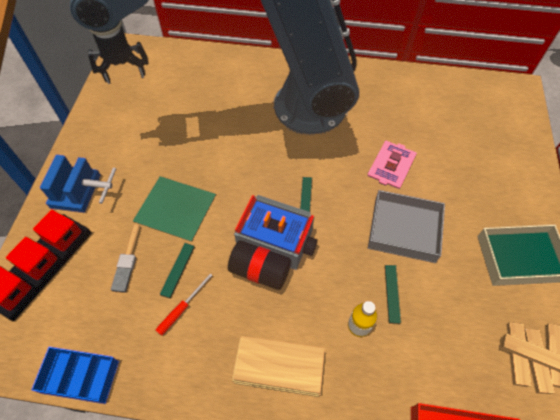

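View pics/top0.png

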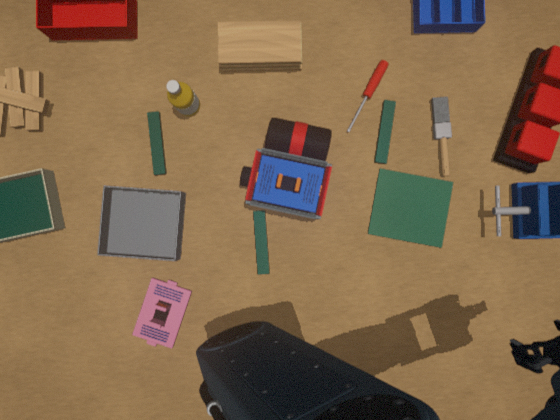

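View pics/wrist0.png

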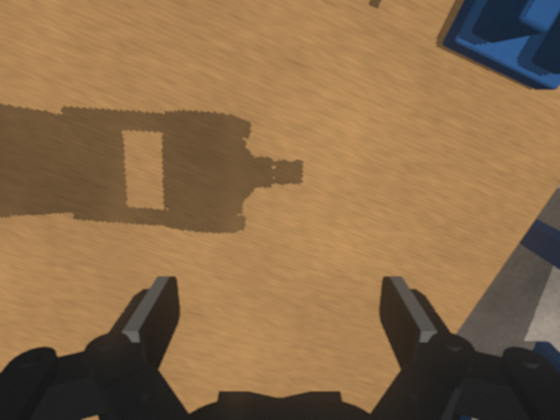

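The top view shows the blue cover with its orange tabs on the extractor at (288,184). The pink look-alike cover is at (162,313) and will be left alone. The grey tray is at (142,223), with a green-bottomed look-alike at the left edge (20,205). The mat is at (411,208).

I'm choosing the blue cover, the grey tray and the green mat, and will check the choice with a crop.

```bash
cat > h.py <<'E'
import numpy as np, cv2
def ray(p,uv):
    R=np.array(p["R"]);t=np.array(p["t"]);K=np.array(p["K"])
    d=R.T@np.linalg.inv(K)@np.array([uv[0],uv[1],1.]); return -R.T@t,d
def atz(p,uv,z):
    o,d=ray(p,uv); return o+d*(z-o[2])/d[2]
def proj(p,X):
    X=np.atleast_2d(X); c=X@np.array(p["R"]).T+np.array(p["t"]); q=c@np.array(p["K"]).T; return q[:,:2]/q[:,2:]
E
python3 - <<'E'
from station import viewer,nets
from h import *
T=viewer.get_image("top");S=viewer.get_image("scene")
Z={"dust_box":0,"seat":.073,"catch":.084,"gasket_top":.075,"cover":.073,"tab_a_face":.109,"tab_b_face":.109,"tray":0,"mat":0,"slat_a":0.0}
for n,z in Z.items():
  for nm,p in(("T",T),("S",S)):
    for r in nets.landmark_of(p,n)[:3]:
        print(n,nm,round(r["confidence"],2),np.round(r["position"],1),np.round(atz(p,r["position"],z),4)[:2])
c=cv2.resize(T["pixels"][110:235,220:350],None,fx=6,fy=6,interpolation=cv2.INTER_CUBIC);cv2.imwrite("pics/c1.png",c[:600])
c=cv2.resize(S["pixels"][180:300,210:340],None,fx=6,fy=6,interpolation=cv2.INTER_CUBIC);cv2.imwrite("pics/c2.png",c[:600])
E
```

```text
dust_box T 0.72 [158.3 144.8] [0.6329 0.2892]
dust_box T 0.63 [378.3 131.3] [ 0.6561 -0.2726]
dust_box S 0.69 [272.5 235.3] [ 0.5114 -0.0486]
catch T 0.55 [256.1 174.3] [0.543  0.0345]
catch T 0.39 [259.2 244.8] [0.3783 0.0301]
catch S 0.82 [303.7 233.3] [0.5363 0.04  ]
cover T 0.76 [284.  184.5] [ 0.5187 -0.0303]
cover S 0.92 [390.4 165.3] [0.2696 0.2643]
cover S 0.61 [275.  230.7] [ 0.534  -0.0374]
tab_a_face T 0.52 [276.7 180.4] [ 0.5253 -0.0141]
tab_a_face T 0.49 [153.9 325.7] [0.2021 0.2692]
tab_a_face S 0.66 [398.3 150.6] [0.2411 0.2786]
tab_a_face S 0.61 [284.9 219.8] [ 0.517  -0.0135]
tab_a_face S 0.52 [266.5 218.7] [ 0.5208 -0.0619]
tab_b_face T 0.57 [296.1 184.7] [ 0.5146 -0.058 ]
tab_b_face T 0.55 [261.  242.3] [0.3854 0.0241]
tab_b_face T 0.43 [158.2 305.6] [0.247 0.259]
tab_b_face S 0.6 [268.8 217.7] [ 0.5169 -0.0564]
tab_b_face S 0.52 [390.5 163.8] [0.292  0.2574]
tray T 0.58 [147.3 224.7] [0.4296 0.3193]
tray S 0.75 [402.4 231.9] [0.4456 0.3182]
mat T 0.71 [408.6 208.4] [ 0.4581 -0.3441]
mat T 0.66 [255.9 173.3] [0.555  0.0412]
mat T 0.35 [284.4 183.4] [ 0.5278 -0.0308]
mat S 0.59 [172.4 206. ] [ 0.4587 -0.3569]
slat_a T 0.95 [382.1 131.3] [ 0.6559 -0.2822]
slat_a T 0.82 [156.1 144.4] [0.6341 0.2949]
slat_a T 0.58 [261.8 243.2] [0.3772 0.0293]
slat_a S 0.89 [179.1 273.4] [ 0.6644 -0.2821]
slat_a S 0.62 [393.6 293.9] [0.6372 0.2971]
slat_a S 0.58 [309.1 198.9] [0.3742 0.0408]
```

View pics/c1.png

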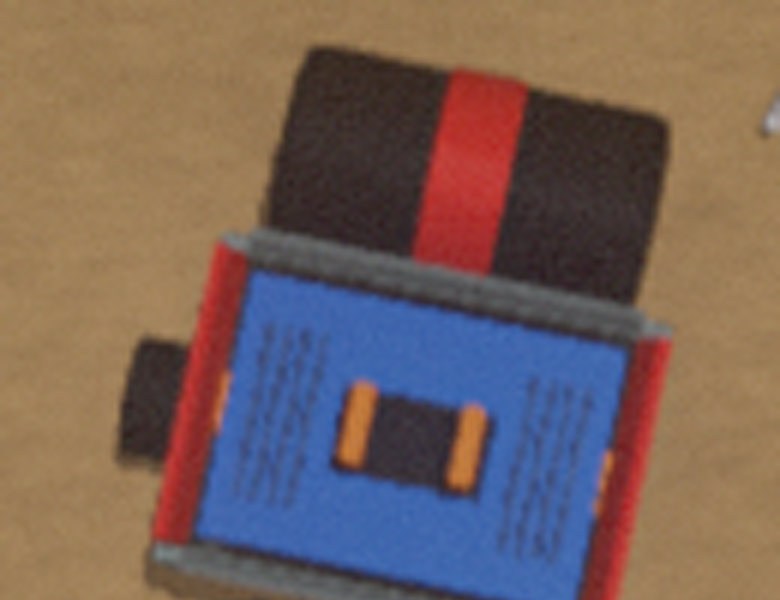

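View pics/c2.png

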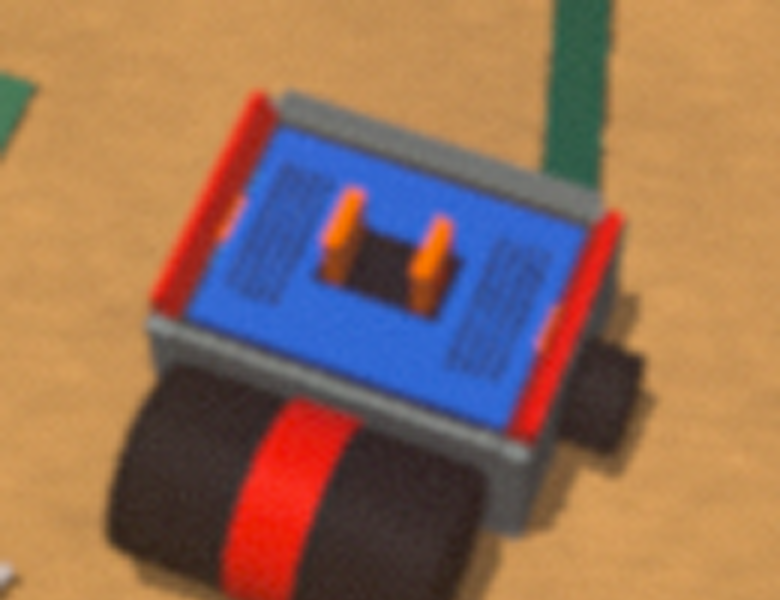

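The crop confirms it: a blue cover with two orange tabs, seated in a grey box with red catch bars. Next I'll compute the hover move for a close wrist view.

```bash
cat >> h.py <<'E'
from scipy.spatial.transform import Rotation as Ro
def Rq(q): return Ro.from_quat([q[1],q[2],q[3],q[0]])
def down(psi): # tool x at heading psi, z down
    return Ro.from_matrix(np.array([[np.cos(psi),np.sin(psi),0],[np.sin(psi),-np.cos(psi),0],[0,0,-1]]))
def go(s,pos,psi,frm=None):
    """print move from measured (or frm=(pos,Rot)) to target"""
    p0,R0=(np.array(s["tcp_pos"]),Rq(s["tool_rot"])) if frm is None else frm
    R1=down(psi); d=R0.inv().apply(np.array(pos)-p0)/.15; a=(R0.inv()*R1).as_rotvec()/np.pi
    print("shift",np.round(d,4),"turn",np.round(a,4),"| dist mm",np.round(np.linalg.norm(d)*150,1),"deg",np.round(np.linalg.norm(a)*180,1))
E
python3 - <<'E'
from station import viewer,nets,status
from h import *
T=viewer.get_image("top");S=viewer.get_image("scene");W=viewer.get_image("wrist")
s=status.sense()
R0=Rq(s["tool_rot"]); print("cam in tool",R0.inv().apply(-np.array(W["R"]).T@W["t"]-s["tcp_pos"]),"axis",R0.inv().apply(np.array(W["R"])[2]))
a=atz(T,(279.7,180.8),.12)[:2];b=atz(T,(297.8,184.5),.12)[:2];print(a,b,(a+b)/2,np.linalg.norm(a-b));d=a-b;psi=np.arctan2(-d[0],d[1]);print("psi",np.degrees(psi))
# long edges of red bars in top crop (px= c/6+[220,110]) z=.1
q=lambda u,v:atz(T,(u/6+220,v/6+110),.1)[:2]
P=[q(220,243),q(165,545),q(670,335)];print(P)
m=(a+b)/2
go(s,[m[0]-.03,m[1],.30],psi)
E
```

```text
cam in tool [ 8.17637929e-02  8.78119590e-05 -1.43530643e-01] axis [-3.24074618e-01 -1.81797029e-04  9.46031505e-01]
[ 0.52319131 -0.02109547] [ 0.51404996 -0.06162681] [ 0.51862063 -0.04136114] 0.04154941800596936
psi -12.70971797518527
[array([0.59611083, 0.03099942]), array([0.48046911, 0.05405034]), array([ 0.55722105, -0.14085199])]
shift [ 2.9068 -2.1707 -0.4581] turn [-0.     0.     0.195] | dist mm 548.5 deg 35.1
```

>>> {"api": "step_arm", "payload": {"plan": [[0.2,-0.14,-0.1,0,0,0,-1],[0.5,-0.36,-0.25,0,0,0,-1],[0.8,-0.6,-0.4,0,0,0,-1],[1,-0.75,-0.46,0,0,0,-1],[1,-0.75,-0.46,0,0,0,-1]]}}

```text
t: 1.9
tcp_pos: [0.3071, -0.3447, 0.3021]
tool_rot: [0.001, 0.981, 0.196, 0.001]
ft_force: [-0.3, -1.0, -0.1]
gripper_width: 0.0853
```

>>> {"api": "step_arm", "payload": {"plan": [[0.25,-0.18,0,0,0,0,-1],[0.5,-0.37,0,0,0,0,-1],[0.75,-0.55,0,0,0,0,-1],[1,-0.75,0,0,0,0,-1],[1,-0.75,0,0,0,0,-1]]}}

```text
t: 2.4
tcp_pos: [0.4029, -0.1826, 0.3002]
tool_rot: [-0.0, 0.98, 0.197, 0.0]
ft_force: [0.4, -0.1, -0.7]
gripper_width: 0.0859
```

>>> {"api": "step_arm", "payload": {"plan": [[0.22,-0.17,0,0,0,0.04,-1],[0.5,-0.37,0,0,0,0.08,-1],[0.75,-0.55,0,0,0,0.12,-1],[0.9,-0.67,0,0,0,0.16,-1],[0.9,-0.67,0,0,0,0.195,-1],[0.9,-0.67,0,0,0,0.195,-1],[0.9,-0.67,0,0,0,0.195,-1]]}}

```text
t: 3.1
tcp_pos: [0.4876, -0.0427, 0.3001]
tool_rot: [0.0, 0.994, -0.109, -0.0]
ft_force: [-1.0, 0.6, 0.4]
gripper_width: 0.0853
```

```bash
python3 - <<'E'
from station import viewer,nets,status
from h import *
W=viewer.get_image("wrist");T=viewer.get_image("top")
np.save("w1.npy",W,allow_pickle=True)
cv2.imwrite("pics/w1.png",W["pixels"])
s=status.sense();print(s["t"],s["tcp_pos"],s["tool_rot"],s["ft_force"])
for n in ("tab_a_face","tab_b_face","seat","catch","gasket_top"):
    for r in nets.landmark_of(W,n)[:3]: print(n,r["confidence"],r["position"])
E
```

```text
3.2 [ 0.48754917 -0.04275812  0.30028661] [ 6.38711530e-05  9.93922385e-01 -1.10083095e-01 -1.38471323e-05] [-0.3214839   0.15400987  0.55393879]
tab_a_face 0.8 [245.6, 140.5]
tab_b_face 0.62 [296.2, 141.4]
catch 0.74 [30.6, 249.7]
catch 0.73 [196.3, 138.3]
```

View pics/w1.png

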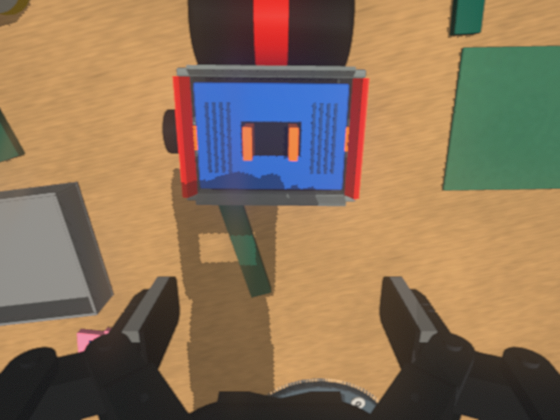

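```bash
python3 - <<'E'
from h import *
W=np.load("w1.npy",allow_pickle=True).item()
c=cv2.resize(W["pixels"][55:215,165:375],None,fx=3.8,fy=3.75,interpolation=cv2.INTER_CUBIC);cv2.imwrite("pics/w1c.png",c)
c=cv2.resize(W["pixels"][110:170,230:310],None,fx=10,fy=10,interpolation=cv2.INTER_CUBIC);cv2.imwrite("pics/w1d.png",c)
E
```

```text
(no output)
```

View pics/w1c.png

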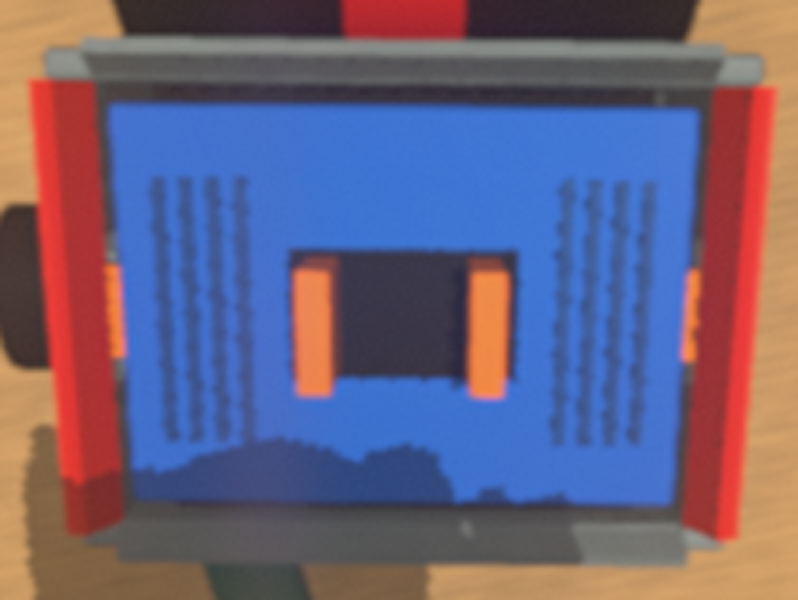

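View pics/w1d.png

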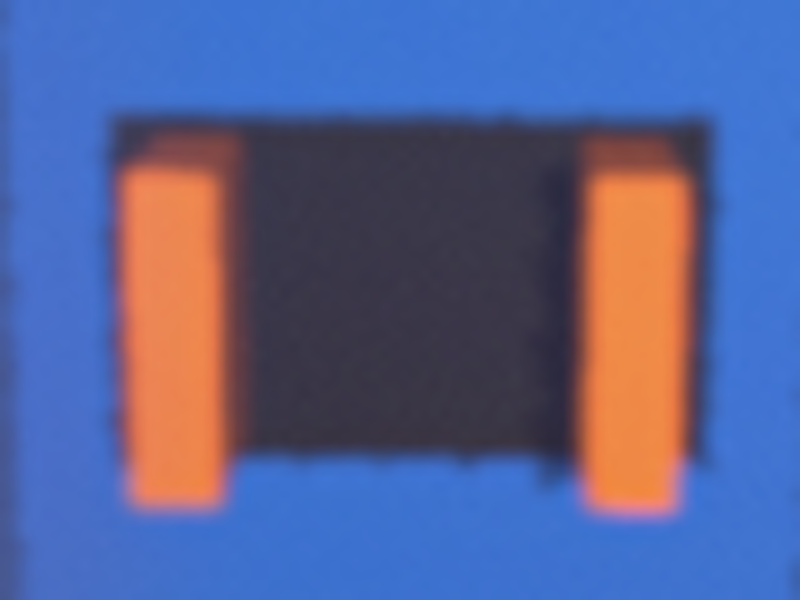

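```bash
cat > fit1.py <<'E'
from h import *
from scipy.optimize import least_squares
W=np.load("w1.npy",allow_pickle=True).item()
tabs=np.array([(118,165),(222,168),(225,508),(130,508),(587,173),(693,175),(680,513),(587,513)])/10-.45+[230,110]
to=np.array([(15,25),(15,17),(-15,17),(-15,25),(15,-17),(15,-25),(-15,-25),(-15,-17)])/1e3
pl=np.array([(108,102),(698,108),(672,507),(132,500)])/[3.8,3.75]-.4+[165,55]
po=np.array([(53,75),(53,-75),(-53,-75),(-53,75)])/1e3
obj=np.vstack([np.c_[to,np.full(8,.120)],np.c_[po,np.full(4,.085)]])
px=np.vstack([tabs,pl])
def f(v,r=True):
    c,s=np.cos(v[2]),np.sin(v[2]); X=np.c_[obj[:,0]*c-obj[:,1]*s+v[0],obj[:,0]*s+obj[:,1]*c+v[1],obj[:,2]+(v[3] if len(v)>3 else 0)]
    return (proj(W,X)-px).ravel()
for x0 in ([.52,-.04,-.2],[.52,-.04,-.2,0]):
    r=least_squares(f,x0); print(r.x,np.degrees(r.x[2]),np.round(r.fun.reshape(-1,2),1).tolist())
E
python3 fit1.py
```

```text
[ 0.52007832 -0.04244357 -0.22958186] -13.154071874353702 [[0.8, 0.7], [-0.7, 0.5], [-0.5, -0.5], [0.4, -0.6], [0.7, 0.4], [-1.0, 0.3], [-0.7, -0.5], [0.0, -0.6], [-0.4, -0.2], [1.0, 0.1], [0.2, -0.0], [0.2, 0.3]]
[ 5.20067594e-01 -4.24389839e-02 -2.29582536e-01 -8.42551850e-05] -13.154110385192944 [[0.8, 0.7], [-0.7, 0.5], [-0.5, -0.5], [0.4, -0.6], [0.7, 0.4], [-1.1, 0.3], [-0.7, -0.5], [0.0, -0.6], [-0.4, -0.2], [1.0, 0.1], [0.2, -0.0], [0.2, 0.3]]
```

```bash
python3 - <<'E'
from station import status
from h import *
s=status.sense(); go(s,[.5201,-.0424,.17],-.2296)
E
```

```text
shift [ 0.2111 -0.0462  0.8691] turn [ 0.     -0.      0.0025] | dist mm 134.3 deg 0.5
```

>>> {"api": "step_arm", "payload": {"plan": [[0.1,-0.02,0.25,0,0,0.0025,-1],[0.211,-0.046,0.5,0,0,0.0025,-1],[0.211,-0.046,0.75,0,0,0.0025,-1],[0.211,-0.046,0.87,0,0,0.0025,-1],[0.211,-0.046,0.87,0,0,0.0025,-1]]}}

```text
t: 3.95
tcp_pos: [0.5188, -0.042, 0.1675]
tool_rot: [-0.0, 0.993, -0.114, -0.002]
ft_force: [-0.5, 0.4, -0.4]
gripper_width: 0.0854
```

```bash
python3 - <<'E'
from station import viewer,nets,status
from h import *
W=viewer.get_image("wrist")
np.save("w2.npy",W,allow_pickle=True)
cv2.imwrite("pics/w2.png",W["pixels"])
s=status.sense();go(s,[.5201,-.0424,.089],-.2296)
E
```

```text
shift [0.0033 0.0013 0.5358] turn [0.     0.0006 0.    ] | dist mm 80.4 deg 0.1
```

View pics/w2.png

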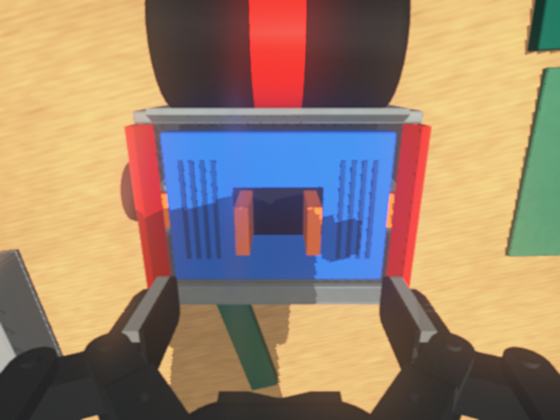

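The tabs sit symmetrically between the fingers, at columns 245 and 312 around 279. I'll descend and pinch.

>>> {"api": "step_arm", "payload": {"plan": [[0.003,0.001,0.2,0,0,0,-1],[0.003,0.001,0.4,0,0,0,-1],[0.003,0.001,0.5,0,0,0,-1],[0.003,0.001,0.535,0,0,0,-1],[0.003,0.001,0.535,0,0,0,-0.3],[0.003,0.001,0.535,0,0,0,0.1],[0.003,0.001,0.535,0,0,0,0.3],[0.003,0.001,0.535,0,0,0,0.3],[0.003,0.001,0.535,0,0,0,0.3],[0.003,0.001,0.535,0,0,0,0.3]]}}

```text
t: 5.0
tcp_pos: [0.5214, -0.0424, 0.091]
tool_rot: [0.0, 0.993, -0.115, 0.001]
ft_force: [-2.2, 1.1, 11.0]
gripper_width: 0.0306
```

>>> {"api": "step_arm", "payload": {"plan": [[0,0,-0.02,0,0,0,0.6],[0,0,-0.04,0,0,0,0.6],[0,0,-0.07,0,0,0,0.6],[0,0,-0.1,0,0,0,0.6],[0,0,-0.15,0,0,0,0.6],[0,0,-0.2,0,0,0,0.6]]}}

```text
t: 5.6
tcp_pos: [0.5204, -0.0423, 0.12]
tool_rot: [-0.0, 0.993, -0.115, -0.0]
ft_force: [0.6, 0.2, -3.0]
gripper_width: 0.0283
```

```bash
python3 - <<'E'
from station import viewer,nets,status
from h import *
W=viewer.get_image("wrist")
np.save("w3.npy",W,allow_pickle=True)
cv2.imwrite("pics/w3.png",W["pixels"])
s=status.sense();print(s["ft_force"],s["torque"],s["tcp_pos"],s["gripper_width"])
E
```

```text
[ 0.83905983 -0.02067086 -1.90937994] [-0.00774183 -0.08229663 -0.04343487] [ 0.5210719  -0.04242596  0.12126418] 0.028257308788936217
```

View pics/w3.png

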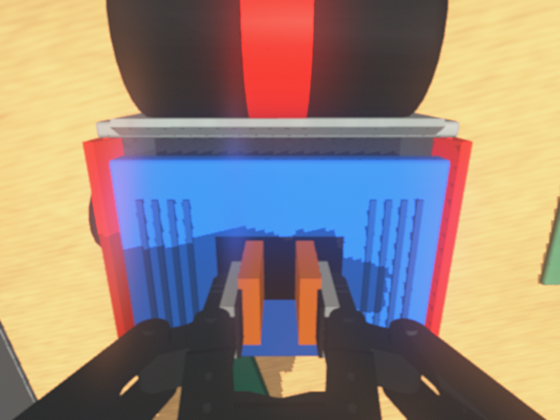

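The cover is off: the blue plate hangs from the gripper and its weight shows as about -2 N. Next I'll fit the mat and tray.

```bash
python3 - <<'E'
from station import viewer,nets,status
from h import *
T=viewer.get_image("top"); np.save("t3.npy",T,allow_pickle=True)
c=cv2.resize(T["pixels"][160:275,85:200],None,fx=5,fy=5,interpolation=cv2.INTER_CUBIC);cv2.imwrite("pics/tray.png",c)
im=T["pixels"].astype(int); sub=im[150:260,350:470]
m=((sub[...,1]-sub[...,2]>15)).astype(np.uint8)
n,l,st,ce=cv2.connectedComponentsWithStats(m); k=1+np.argmax(st[1:,4]); cs,_=cv2.findContours((l==k).astype(np.uint8),0,2)
r=cv2.minAreaRect(cs[0]); b=cv2.boxPoints(r)+[350,150]; print(st[k],b.tolist())
P=np.array([atz(T,q,.006)[:2] for q in b]);print(P,P.mean(0),[np.linalg.norm(P[i]-P[i-1]) for i in range(4)]); 
for i in range(4):
  d=P[i]-P[i-1];print(np.degrees(np.arctan2(d[1],d[0])),np.linalg.norm(d))
E
```

```text
[  18   19   85   78 4932] [[367.4319953918457, 233.6240005493164], [379.30399322509766, 168.32799911499023], [452.78399658203125, 181.68800354003906], [440.91199493408203, 246.9840087890625]]
[[ 0.39655407 -0.23724669]
 [ 0.5606864  -0.27132283]
 [ 0.52320588 -0.45546555]
 [ 0.35955983 -0.42064529]] [ 0.46000155 -0.34617009] [np.float64(0.18709253933442627), np.float64(0.1676323528031886), np.float64(0.18791842072240755), np.float64(0.16730953754709416)]
78.59561721863085 0.18709253933442627
-11.728772409810237 0.1676323528031886
-101.50485888127281 0.18791842072240755
167.98786480462135 0.16730953754709416
```

View pics/tray.png

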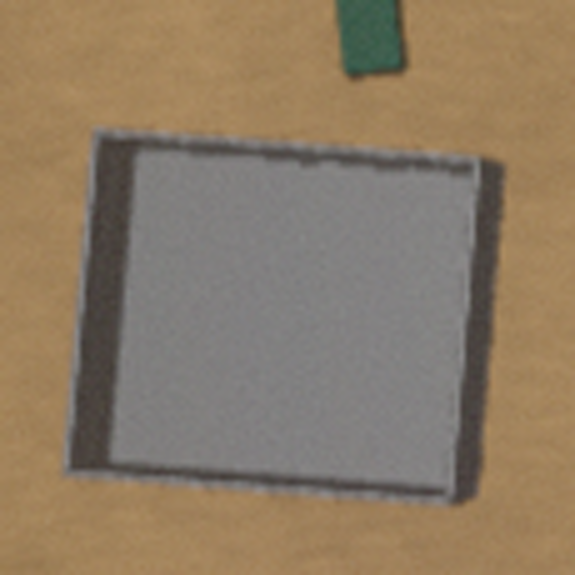

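```bash
python3 - <<'E'
from station import status
from h import *
T=np.load("t3.npy",allow_pickle=True).item()
P=np.array([atz(T,(u/5-.4+85,v/5-.4+160),.05)[:2] for u,v in [(97,130),(480,160),(455,502),(67,472)]])
print("tray",P.mean(0)); 
for i in range(4):
  d=P[i]-P[i-1];print(np.degrees(np.arctan2(d[1],d[0])),np.linalg.norm(d))
s=status.sense(); go(s,[.460,-.346,.20],np.radians(-11.7))
E
```

```text
tray [0.43501218 0.32095994]
-5.391269427904117 0.16591368490763736
-95.601303204167 0.18675839506325745
175.13734642885822 0.16548839435874133
84.53196047383878 0.18828409794661477
shift [ 0.065   2.0633 -0.5286] turn [-0.     -0.0006 -0.0081] | dist mm 319.6 deg 1.5
```

>>> {"api": "step_arm", "payload": {"plan": [[0,0,-0.15,0,0,0,0.6],[0,0,-0.35,0,0,0,0.6],[0.01,0.1,-0.53,0,0,0,0.6],[0.02,0.3,-0.53,0,0,0,0.6],[0.02,0.55,-0.53,0,0,0,0.6],[0.03,0.8,-0.53,0,0,0,0.6],[0.03,1,-0.53,0,0,0,0.6]]}}

```text
t: 6.4
tcp_pos: [0.4902, -0.1911, 0.199]
tool_rot: [0.0, 0.993, -0.115, -0.0]
ft_force: [-0.3, -0.1, -2.9]
gripper_width: 0.0283
```

>>> {"api": "step_arm", "payload": {"plan": [[0.01,0.25,0,0,0,0,0.6],[0.02,0.5,0,0,0,-0.002,0.6],[0.03,0.75,0,0,0,-0.004,0.6],[0.03,0.9,0,0,0,-0.006,0.6],[0.035,1,0,0,0,-0.008,0.6],[0.035,1,0,0,0,-0.008,0.6]]}}

```text
t: 7.0
tcp_pos: [0.4614, -0.3378, 0.1988]
tool_rot: [0.0, 0.995, -0.103, -0.0]
ft_force: [0.1, 0.5, -2.0]
gripper_width: 0.0283
```

```bash
python3 - <<'E'
from station import status,viewer
from h import *
W=viewer.get_image("wrist");cv2.imwrite("pics/w4.png",W["pixels"])
s=status.sense(); print(s["tcp_pos"],s["gripper_width"],s["ft_force"]);go(s,[.460,-.346,.030],np.radians(-11.7))
E
```

```text
[ 0.4615928  -0.33667812  0.19876432] 0.028363585443644642 [-0.04612044  0.64582335 -2.98186644]
shift [0.0027 0.0635 1.1251] turn [-0.0002  0.0001 -0.0004] | dist mm 169.0 deg 0.1
```

View pics/w4.png

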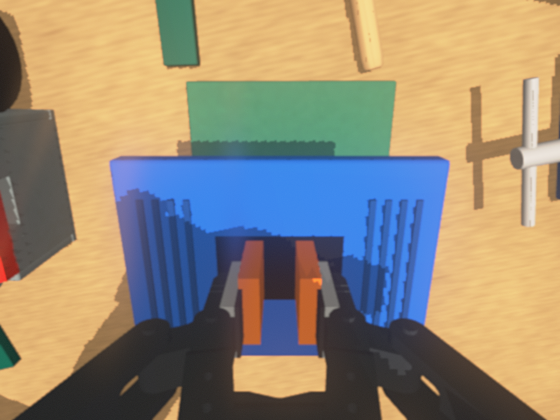

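>>> {"api": "step_arm", "payload": {"plan": [[0.002,0.03,0.2,0,0,0,0.6],[0.003,0.063,0.5,0,0,0,0.6],[0.003,0.063,0.8,0,0,0,0.6],[0.003,0.063,1,0,0,0,0.6],[0.003,0.063,1,0,0,0,0.6]]}}

```text
t: 7.55
tcp_pos: [0.4588, -0.3432, 0.0454]
tool_rot: [-0.002, 0.995, -0.102, -0.003]
ft_force: [-0.7, 0.1, -2.6]
gripper_width: 0.0286
```

>>> {"api": "step_arm", "payload": {"plan": [[0,0,0.06,0,0,0,0.6],[0,0,0.1,0,0,0,0.6],[0,0,0.13,0,0,0,0.6],[0,0,0.14,0,0,0,0.6],[0,0,0.14,0,0,0,0.6]]}}

```text
t: 8.05
tcp_pos: [0.4604, -0.3461, 0.0284]
tool_rot: [0.0, 0.995, -0.102, 0.0]
ft_force: [-0.7, 0.2, -2.1]
gripper_width: 0.0283
```

>>> {"api": "step_arm", "payload": {"plan": [[0,0,0.007,0,0,0,0.6],[0,0,0.013,0,0,0,0.6],[0,0,0.013,0,0,0,0.6]]}}

```text
t: 8.35
tcp_pos: [0.4604, -0.3462, 0.0267]
tool_rot: [0.0, 0.995, -0.102, 0.0]
ft_force: [-1.4, 1.3, 3.3]
gripper_width: 0.0282
```

>>> {"api": "step_arm", "payload": {"plan": [[0,0,0.004,0,0,0,0.6],[0,0,0.007,0,0,0,0.6],[0,0,0.007,0,0,0,0.6]]}}

```text
t: 8.65
tcp_pos: [0.4605, -0.3462, 0.0266]
tool_rot: [0.0, 0.995, -0.102, 0.0]
ft_force: [-6.5, 4.9, 17.3]
gripper_width: 0.0282
```

>>> {"api": "step_arm", "payload": {"plan": [[0,0,-0.009,0,0,0,0.6],[0,0,-0.009,0,0,0,0.4],[0,0,-0.009,0,0,0,0.2],[0,0,-0.009,0,0,0,0],[0,0,-0.009,0,0,0,-0.3],[0,0,-0.009,0,0,0,-0.7],[0,0,-0.009,0,0,0,-1],[0,0,-0.009,0,0,0,-1],[0,0,-0.1,0,0,0,-1],[0,0,-0.3,0,0,0,-1],[0,0,-0.6,0,0,0,-1],[0,0,-0.95,0,0,0,-1],[0,0,-0.95,0,0,0,-1],[0,0,-0.95,0,0,0,-1]]}}

```text
t: 10.05
tcp_pos: [0.4607, -0.3464, 0.1697]
tool_rot: [0.001, 0.995, -0.102, 0.001]
ft_force: [-0.0, 1.1, -0.6]
gripper_width: 0.0851
```

```bash
python3 - <<'E'
from station import status,viewer
from h import *
W=viewer.get_image("wrist");cv2.imwrite("pics/w5.png",W["pixels"]);np.save("w5.npy",W,allow_pickle=True)
s=status.sense(); print(s["tcp_pos"],s["gripper_width"],s["ft_force"]);go(s,[.510,-.040,.24],-.2296)
E
```

```text
[ 0.460129   -0.34591214  0.16798843] 0.08553789287159656 [-0.64283347  0.19249422 -0.71043984]
shift [-0.0885 -2.0643 -0.4808] turn [ 0.0001 -0.0002  0.008 ] | dist mm 318.2 deg 1.4
```

View pics/w5.png

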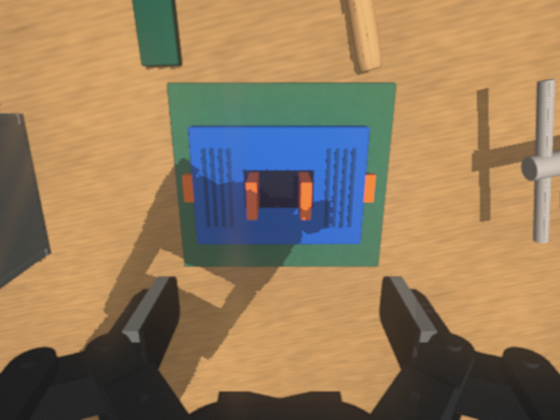

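The cover lies square on the mat, centred at about (279,185), with both orange bolts out. Now back to the extractor for the filter.

>>> {"api": "step_arm", "payload": {"plan": [[0,-0.1,-0.15,0,0,0,-1],[-0.03,-0.4,-0.4,0,0,0,-1],[-0.05,-0.7,-0.48,0,0,0,-1],[-0.06,-1,-0.48,0,0,0.004,-1]]}}

```text
t: 10.5
tcp_pos: [0.482, -0.1962, 0.2403]
tool_rot: [0.0, 0.994, -0.109, 0.001]
ft_force: [1.0, -0.4, -0.4]
gripper_width: 0.0857
```

>>> {"api": "step_arm", "payload": {"plan": [[-0.01,-0.3,0,0,0,0.002,-1],[-0.02,-0.6,0,0,0,0.004,-1],[-0.03,-0.9,0,0,0,0.004,-1],[-0.03,-1,0,0,0,0.004,-1],[-0.03,-1,0,0,0,0.004,-1],[-0.03,-1,0,0,0,0.004,-1]]}}

```text
t: 11.1
tcp_pos: [0.5095, -0.0504, 0.2388]
tool_rot: [0.0, 0.993, -0.114, -0.001]
ft_force: [0.0, -0.1, 0.2]
gripper_width: 0.0852
```

```bash
python3 - <<'E'
from station import status,viewer
from h import *
W=viewer.get_image("wrist");cv2.imwrite("pics/w6.png",W["pixels"]);np.save("w6.npy",W,allow_pickle=True)
c=cv2.resize(W["pixels"][80:230,150:400],None,fx=3.2,fy=4,interpolation=cv2.INTER_CUBIC);cv2.imwrite("pics/w6c.png",c)
s=status.sense(); print(s["t"],s["tcp_pos"],s["gripper_width"],s["ft_force"])
E
```

```text
11.15 [ 0.50951722 -0.05084545  0.23895589] 0.08499857046059557 [ 0.31956688 -0.33148188 -0.69921842]
```

View pics/w6.png

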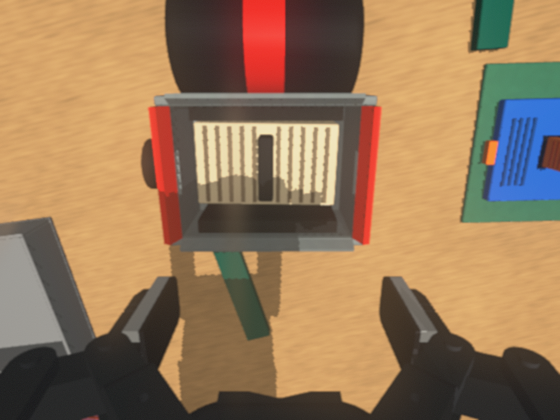

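View pics/w6c.png

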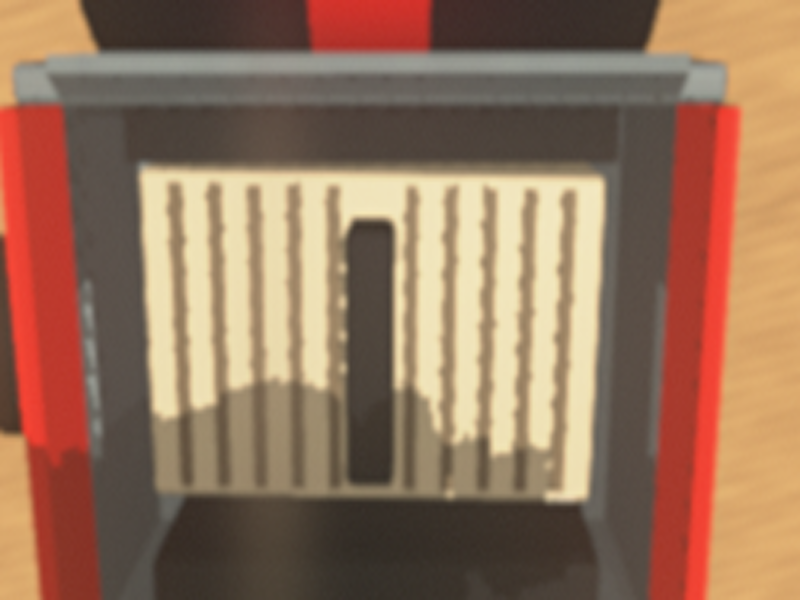

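```bash
python3 - <<'E'
from h import *
from station import status
from scipy.optimize import least_squares
W=np.load("w6.npy",allow_pickle=True).item()
cp=lambda a:np.array(a)/[3.2,4]-.4+[150,80]
px=np.vstack([cp([(140,165),(604,178),(588,500),(157,490)]),cp([(347,220),(393,222),(390,485),(348,483)])])
obj=np.vstack([np.c_[np.array([(40,68),(40,-68),(-40,-68),(-40,68)])/1e3,np.full(4,.046)],np.c_[np.array([(30,7),(30,-7),(-30,-7),(-30,7)])/1e3,np.full(4,.068)]])
def f(v):
    c,s=np.cos(v[2]),np.sin(v[2]); X=np.c_[obj[:,0]*c-obj[:,1]*s+v[0],obj[:,0]*s+obj[:,1]*c+v[1],obj[:,2]]
    return (proj(W,X)-px).ravel()
r=least_squares(f,[.52,-.04,-.2]); print(r.x,np.degrees(r.x[2]),np.round(r.fun.reshape(-1,2),1).tolist())
s=status.sense(); go(s,[r.x[0],r.x[1],.10],r.x[2]); print(r.x)
E
```

```text
[ 0.52185337 -0.04131903 -0.24667355] -14.133353430311905 [[-0.4, -0.5], [0.9, -1.1], [0.1, -0.1], [-0.8, 0.0], [-0.7, 1.0], [0.8, 0.8], [0.9, -0.1], [-0.9, 0.1]]
shift [ 0.0666 -0.0809  0.9263] turn [0.0001 0.0004 0.0052] | dist mm 139.8 deg 0.9
[ 0.52185337 -0.04131903 -0.24667355]
```

>>> {"api": "step_arm", "payload": {"plan": [[0.02,-0.03,0.2,0,0,0.005,-1],[0.067,-0.081,0.5,0,0,0.005,-1],[0.067,-0.081,0.75,0,0,0.005,-1],[0.067,-0.081,0.9,0,0,0.005,-1],[0.067,-0.081,0.925,0,0,0.005,-1],[0.067,-0.081,0.925,0,0,0.005,-0.2]]}}

```text
t: 11.75
tcp_pos: [0.5223, -0.0413, 0.1008]
tool_rot: [0.0, 0.992, -0.123, -0.0]
ft_force: [-0.1, -0.6, 0.3]
gripper_width: 0.0733
```

```bash
python3 - <<'E'
from station import status,viewer
from h import *
W=viewer.get_image("wrist");cv2.imwrite("pics/w7.png",W["pixels"])
s=status.sense(); print(s["tcp_pos"],s["gripper_width"],s["ft_force"]);go(s,[.5219,-.0413,.050],-.2467)
E
```

```text
[ 0.52281896 -0.04115174  0.10164435] 0.06637133177184508 [-0.22899535  0.13502436  0.22850428]
shift [-0.006   0.0025  0.3443] turn [-0.     -0.0003  0.0001] | dist mm 51.7 deg 0.1
```

View pics/w7.png

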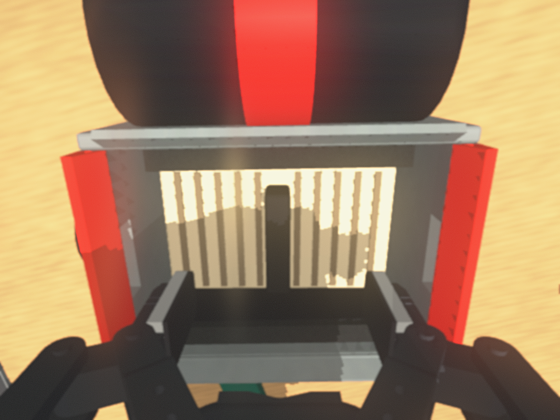

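The fin at column 278 is centred between the fingers (180 and 380). I'll go down and grip.

>>> {"api": "step_arm", "payload": {"plan": [[-0.003,0.001,0.12,0,0,0,-0.2],[-0.003,0.001,0.24,0,0,0,-0.2],[-0.003,0.001,0.31,0,0,0,-0.2],[-0.003,0.001,0.34,0,0,0,0],[-0.003,0.001,0.34,0,0,0,0.3],[-0.003,0.001,0.34,0,0,0,0.6],[-0.003,0.001,0.34,0,0,0,1],[-0.003,0.001,0.34,0,0,0,1],[-0.003,0.001,0.34,0,0,0,1]]}}

```text
t: 12.7
tcp_pos: [0.5225, -0.0404, 0.0508]
tool_rot: [0.0, 0.992, -0.122, 0.001]
ft_force: [-0.3, 0.4, 6.3]
gripper_width: 0.0125
```

>>> {"api": "step_arm", "payload": {"plan": [[0,0,-0.03,0,0,0,1],[0,0,-0.08,0,0,0,1],[0,0,-0.16,0,0,0,1],[0,0,-0.26,0,0,0,1],[0,0,-0.36,0,0,0,1],[0,0,-0.36,0,0,0,1]]}}

```text
t: 13.3
tcp_pos: [0.5231, -0.0405, 0.1062]
tool_rot: [0.0, 0.992, -0.122, 0.002]
ft_force: [0.4, -0.7, -2.7]
gripper_width: 0.0127
```

>>> {"api": "step_arm", "payload": {"plan": [[0,0,-0.12,0,0,0,1],[0,0,-0.27,0,0,0,1],[0,0,-0.45,0,0,0,1],[0,0,-0.65,0,0,0,1],[0,0,-0.78,0,0,0,1],[0,0,-0.78,0,0,0,1]]}}

```text
t: 13.9
tcp_pos: [0.5229, -0.0405, 0.2229]
tool_rot: [0.0, 0.992, -0.122, 0.002]
ft_force: [0.7, 0.4, -3.2]
gripper_width: 0.0127
```

```bash
python3 - <<'E'
from station import status,viewer
from h import *
W=viewer.get_image("wrist");cv2.imwrite("pics/w8.png",W["pixels"])
s=status.sense(); print(s["t"],s["tcp_pos"],s["gripper_width"],s["ft_force"]);go(s,[.435,.321,.22],np.radians(-5.2)); print(Rq(s["tool_rot"]).as_matrix())
E
```

```text
13.95 [ 0.52207812 -0.04038484  0.22103838] 0.012244225069982252 [-0.01029993  0.43586684 -2.5099387 ]
shift [-1.1484 -2.1961  0.0055] turn [-0.     -0.0005 -0.0492] | dist mm 371.7 deg 8.9
[[ 9.70046543e-01 -2.42914643e-01  1.47678682e-03]
 [-2.42914567e-01 -9.70047658e-01 -2.33340164e-04]
 [ 1.48923534e-03 -1.32382212e-04 -9.99998882e-01]]
```

View pics/w8.png

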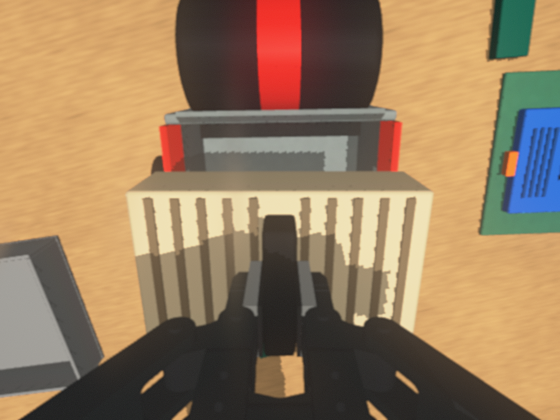

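>>> {"api": "step_arm", "payload": {"plan": [[-0.05,-0.1,0,0,0,0,1],[-0.18,-0.35,0,0,0,0,1],[-0.34,-0.65,0,0,0,0,1],[-0.52,-1,0,0,0,0,1]]}}

```text
t: 14.35
tcp_pos: [0.4835, 0.1155, 0.2189]
tool_rot: [0.0, 0.992, -0.123, -0.001]
ft_force: [0.8, 0.5, -1.8]
gripper_width: 0.0127
```

>>> {"api": "step_arm", "payload": {"plan": [[-0.15,-0.3,0,0,0,-0.01,1],[-0.3,-0.6,0,0,0,-0.02,1],[-0.42,-0.8,0,0,0,-0.03,1],[-0.52,-0.92,0,0,0,-0.04,1],[-0.52,-1,0,0,0,-0.049,1],[-0.52,-1,0,0,0,-0.049,1],[-0.52,-1,0,0,0,-0.049,1]]}}

```text
t: 15.05
tcp_pos: [0.446, 0.278, 0.2199]
tool_rot: [0.0, 0.999, -0.046, -0.0]
ft_force: [0.6, 0.0, -2.5]
gripper_width: 0.0125
```

```bash
python3 - <<'E'
from station import status,viewer
from h import *
W=viewer.get_image("wrist");cv2.imwrite("pics/w9.png",W["pixels"]);np.save("w9.npy",W,allow_pickle=True)
s=status.sense(); print(s["t"],s["tcp_pos"],s["gripper_width"],s["ft_force"]);go(s,[.435,.321,.22],np.radians(-5.2))
E
```

```text
15.1 [0.4460286  0.27774377 0.22016697] 0.012771242218025395 [-0.0219394  -0.16071579 -1.83028723]
shift [-0.1    -0.2803  0.001 ] turn [ 0.0002  0.0002 -0.0007] | dist mm 44.6 deg 0.1
```

View pics/w9.png

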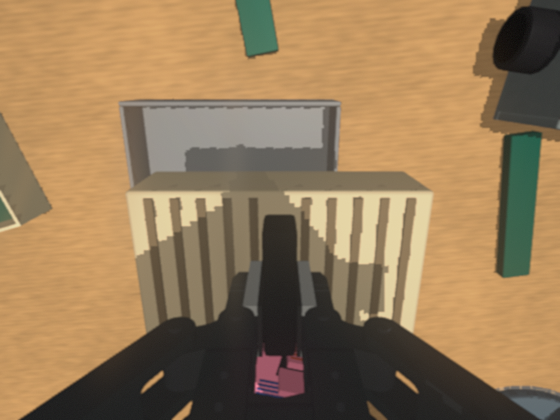

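```bash
python3 - <<'E'
from h import *
W=np.load("w9.npy",allow_pickle=True).item()
a=atz(W,(121.5,102),.05)[:2];b=atz(W,(340,100.5),.05)[:2];d=a-b;L=np.linalg.norm(d);u=d/L;n=np.array([u[1],-u[0]])
print(a,b,L,np.degrees(np.arctan2(-d[0],d[1])),"centre",(a+b)/2-n*.085, n)
E
```

```text
[0.52635456 0.40431695] [0.51055285 0.2190692 ] 0.18592047038097215 -4.875551502668325 centre [0.43376127 0.31891737] [ 0.99638165 -0.08499177]
```

>>> {"api": "step_arm", "payload": {"plan": [[-0.05,-0.14,0,0,0,0,1],[-0.1,-0.25,0.15,0,0,0,1],[-0.1,-0.275,0.4,0,0,0,1],[-0.1,-0.275,0.65,0,0,0,1],[-0.1,-0.275,0.85,0,0,0,1],[-0.1,-0.275,1,0,0,0,1],[-0.1,-0.275,1,0,0,0,1],[-0.1,-0.275,1,0,0,0,1]]}}

```text
t: 15.9
tcp_pos: [0.4352, 0.3207, 0.0713]
tool_rot: [0.0, 0.999, -0.046, 0.0]
ft_force: [0.9, -0.3, -1.8]
gripper_width: 0.0127
```

>>> {"api": "step_arm", "payload": {"plan": [[0,0,0.04,0,0,0,1],[0,0,0.08,0,0,0,1],[0,0,0.1,0,0,0,1],[0,0,0.12,0,0,0,1],[0,0,0.12,0,0,0,1]]}}

```text
t: 16.4
tcp_pos: [0.4344, 0.3212, 0.0525]
tool_rot: [0.0, 0.999, -0.046, -0.0]
ft_force: [-0.2, 0.3, -2.4]
gripper_width: 0.0126
```

>>> {"api": "step_arm", "payload": {"plan": [[0,0,0.008,0,0,0,1],[0,0,0.013,0,0,0,1],[0,0,0.016,0,0,0,1],[0,0,0.016,0,0,0,1]]}}

```text
t: 16.8
tcp_pos: [0.4346, 0.3212, 0.0504]
tool_rot: [0.0, 0.999, -0.046, 0.0]
ft_force: [-0.4, 0.5, -1.7]
gripper_width: 0.0128
```

>>> {"api": "step_arm", "payload": {"plan": [[0,0,0.004,0,0,0,1],[0,0,0.006,0,0,0,1],[0,0,0.006,0,0,0,1]]}}

```text
t: 17.1
tcp_pos: [0.4346, 0.3212, 0.0495]
tool_rot: [-0.0, 0.999, -0.046, -0.0]
ft_force: [0.5, -1.3, -1.7]
gripper_width: 0.0123
```

>>> {"api": "step_arm", "payload": {"plan": [[0,0,0.004,0,0,0,1],[0,0,0.007,0,0,0,1],[0,0,0.007,0,0,0,1]]}}

```text
t: 17.4
tcp_pos: [0.4346, 0.3212, 0.0488]
tool_rot: [0.0, 0.999, -0.046, 0.0]
ft_force: [-2.7, -1.1, 4.4]
gripper_width: 0.0125
```

>>> {"api": "step_arm", "payload": {"plan": [[0,0,0,0,0,0,0.6],[0,0,0,0,0,0,0.4],[0,0,0,0,0,0,0.1],[0,0,0,0,0,0,-0.2],[0,0,0,0,0,0,-0.2],[0,0,-0.1,0,0,0,-0.2],[0,0,-0.35,0,0,0,-0.2],[0,0,-0.65,0,0,0,-0.5],[0,0,-1,0,0,0,-1],[0,0,-1,0,0,0,-1],[0,0,-1,0,0,0,-1]]}}

```text
t: 18.5
tcp_pos: [0.435, 0.3215, 0.1995]
tool_rot: [-0.001, 0.999, -0.046, 0.001]
ft_force: [-0.8, 0.1, -1.2]
gripper_width: 0.0852
```

```bash
python3 - <<'E'
from station import status,viewer
from h import *
W=viewer.get_image("wrist");cv2.imwrite("pics/w10.png",W["pixels"])
s=status.sense(); print(s["t"],s["tcp_pos"],s["gripper_width"],s["ft_force"]);go(s,[.46,-.346,.25],np.radians(-11.7))
E
```

```text
18.55 [0.43433707 0.32108745 0.19806559] 0.08586093874944964 [-0.57425118  0.13825814  0.21310952]
shift [ 0.5764  4.4131 -0.3459] turn [0.     0.     0.0359] | dist mm 669.6 deg 6.5
```

View pics/w10.png

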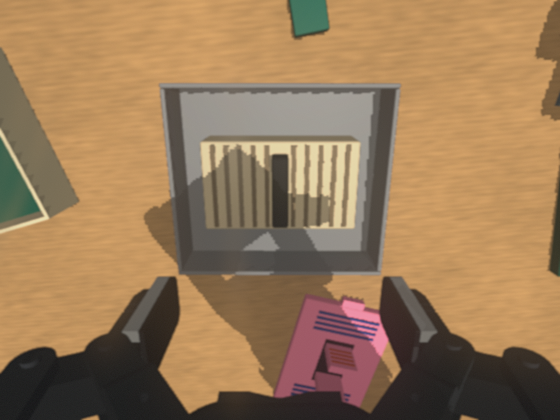

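The filter lies flat, centred in the grey tray. Back to the cover.

>>> {"api": "step_arm", "payload": {"plan": [[0.02,0.15,-0.2,0,0,0,-1],[0.06,0.45,-0.35,0,0,0,-1],[0.1,0.75,-0.35,0,0,0,-1],[0.13,1,-0.35,0,0,0,-1]]}}

```text
t: 18.95
tcp_pos: [0.4397, 0.1682, 0.2498]
tool_rot: [0.0, 0.999, -0.046, -0.001]
ft_force: [0.6, -0.7, -0.5]
gripper_width: 0.0854
```

>>> {"api": "step_arm", "payload": {"plan": [[0.04,0.33,0,0,0,0,-1],[0.09,0.66,0,0,0,0,-1],[0.13,1,0,0,0,0,-1]]}}

```text
t: 19.25
tcp_pos: [0.4452, 0.0185, 0.2494]
tool_rot: [-0.0, 0.999, -0.045, -0.001]
ft_force: [0.8, 0.2, 0.2]
gripper_width: 0.0852
```

>>> {"api": "step_arm", "payload": {"plan": [[0.04,0.33,0,0,0,0,-1],[0.09,0.66,0,0,0,0,-1],[0.13,1,0,0,0,0,-1]]}}

```text
t: 19.55
tcp_pos: [0.4509, -0.1313, 0.2494]
tool_rot: [-0.0, 0.999, -0.046, -0.001]
ft_force: [0.8, 1.1, -0.7]
gripper_width: 0.0856
```

>>> {"api": "step_arm", "payload": {"plan": [[0.04,0.3,0,0,0,0.01,-1],[0.09,0.6,0,0,0,0.02,-1],[0.13,0.85,0,0,0,0.035,-1],[0.13,1,0,0,0,0.035,-1],[0.13,1,0,0,0,0.035,-1]]}}

```text
t: 20.05
tcp_pos: [0.4565, -0.2826, 0.2488]
tool_rot: [-0.001, 0.995, -0.102, -0.001]
ft_force: [-0.1, 0.6, -0.3]
gripper_width: 0.0857
```

```bash
python3 - <<'E'
from station import status,viewer
from h import *
s=status.sense(); print(s["t"],s["tcp_pos"],s["gripper_width"],s["ft_force"]);go(s,[.46,-.346,.18],np.radians(-11.7))
E
```

```text
20.05 [ 0.45650926 -0.28258708  0.24875514] 0.08567742599635779 [-0.12128257  0.58957904 -0.31514284]
shift [0.1099 0.4097 0.4576] turn [-0.0003  0.001   0.    ] | dist mm 93.6 deg 0.2
```

>>> {"api": "step_arm", "payload": {"plan": [[0.05,0.2,0.1,0,0,0,-1],[0.11,0.41,0.3,0,0,0,-1],[0.11,0.41,0.457,0,0,0,-1],[0.11,0.41,0.457,0,0,0,-1],[0.11,0.41,0.457,0,0,0,-1]]}}

```text
t: 20.55
tcp_pos: [0.4612, -0.3431, 0.1821]
tool_rot: [-0.001, 0.995, -0.1, -0.001]
ft_force: [-0.3, -0.8, -0.1]
gripper_width: 0.0855
```

```bash
python3 - <<'E'
from station import status,viewer
from h import *
W=viewer.get_image("wrist");np.save("w11.npy",W,allow_pickle=True);cv2.imwrite("pics/w11.png",W["pixels"])
c=cv2.resize(W["pixels"][110:260,175:385],None,fx=3.8,fy=4,interpolation=cv2.INTER_CUBIC);cv2.imwrite("pics/w11c.png",c)
s=status.sense(); print(s["t"],s["tcp_pos"])
E
```

```text
20.6 [ 0.46165388 -0.34341541  0.18307472]
```

View pics/w11c.png

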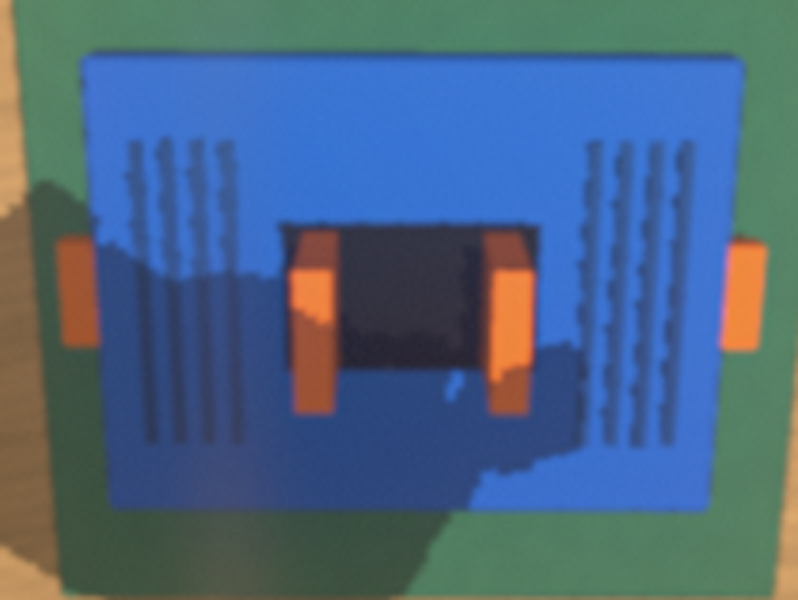

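```bash
python3 - <<'E'
from h import *
from station import status
from scipy.optimize import least_squares
W=np.load("w11.npy",allow_pickle=True).item()
cp=lambda a:np.array(a)/[3.8,4]-.4+[175,110]
px=np.vstack([cp([(290,268),(335,268),(335,413),(293,413),(490,268),(534,268),(529,413),(489,413)]),cp([(82,57),(743,62),(708,511),(110,508)])])
to=np.array([(15,25),(15,17),(-15,17),(-15,25),(15,-17),(15,-25),(-15,-25),(-15,-17)])/1e3
po=np.array([(53,75),(53,-75),(-53,-75),(-53,75)])/1e3
obj=np.vstack([np.c_[to,np.full(8,.053)],np.c_[po,np.full(4,.018)]])
def f(v):
    c,s=np.cos(v[2]),np.sin(v[2]); X=np.c_[obj[:,0]*c-obj[:,1]*s+v[0],obj[:,0]*s+obj[:,1]*c+v[1],obj[:,2]]
    return (proj(W,X)-px).ravel()
r=least_squares(f,[.46,-.346,-.2]); print(r.x,np.degrees(r.x[2]),np.round(r.fun.reshape(-1,2),1).tolist())
s=status.sense(); go(s,[r.x[0],r.x[1],.0275],r.x[2])
E
```

```text
[ 0.45862945 -0.34667026 -0.20459748] -11.722572212167705 [[0.7, 0.3], [-1.1, 0.4], [-0.6, -0.3], [0.7, -0.4], [1.0, 0.6], [-0.5, 0.6], [-0.5, -0.1], [0.3, -0.1], [-1.1, -0.8], [1.1, -1.2], [0.3, 0.7], [-0.3, 0.6]]
shift [-0.0157  0.0253  1.0372] turn [ 0.     -0.0001  0.0013] | dist mm 155.6 deg 0.2
```

```bash
python3 - <<'E'
from h import *
from station import status
s=status.sense(); go(s,[.4604,-.3463,.0275],-.2045)
E
```

```text
shift [-0.0046  0.0205  1.0372] turn [ 0.     -0.0001  0.0013] | dist mm 155.6 deg 0.2
```

>>> {"api": "step_arm", "payload": {"plan": [[-0.004,0.022,0.2,0,0,0.001,-1],[-0.006,0.022,0.5,0,0,0.001,-1],[-0.006,0.022,0.8,0,0,0.001,-1],[-0.006,0.022,0.95,0,0,0.001,-1],[-0.006,0.022,1,0,0,0.001,-1],[-0.006,0.022,1,0,0,0.001,-1]]}}

```text
t: 21.2
tcp_pos: [0.4602, -0.347, 0.033]
tool_rot: [0.0, 0.995, -0.102, 0.0]
ft_force: [0.4, -0.7, -0.1]
gripper_width: 0.0856
```

```bash
python3 - <<'E'
from h import *
from station import status
s=status.sense(); print(s["tcp_pos"],s["ft_force"]);go(s,[.4604,-.3463,.0275],-.2045)
E
```

```text
[ 0.46021396 -0.34702746  0.03303612] [ 0.42735342 -0.74930659 -0.06980226]
shift [ 0.0002 -0.005   0.0369] turn [ 0.0001 -0.0001  0.0002] | dist mm 5.6 deg 0.0
```

>>> {"api": "step_arm", "payload": {"plan": [[0,-0.003,0.02,0,0,0,-1],[0,-0.003,0.037,0,0,0,-0.6],[0,-0.003,0.037,0,0,0,-0.2],[0,-0.003,0.037,0,0,0,0.1],[0,-0.003,0.037,0,0,0,0.3],[0,-0.003,0.037,0,0,0,0.6],[0,-0.003,0.037,0,0,0,0.6],[0,-0.003,0.037,0,0,0,0.6]]}}

```text
t: 22.0
tcp_pos: [0.4603, -0.3469, 0.0284]
tool_rot: [0.0, 0.995, -0.102, 0.001]
ft_force: [-4.4, 4.0, 16.2]
gripper_width: 0.0288
```

>>> {"api": "step_arm", "payload": {"plan": [[0,0,-0.03,0,0,0,0.6],[0,0,-0.1,0,0,0,0.6],[0,0,-0.3,0,0,0,0.6],[0,0,-0.6,0,0,0,0.6],[0,0,-0.9,0,0,0,0.6],[0,0,-1,0,0,0,0.6],[0,0,-1,0,0,0,0.6]]}}

```text
t: 22.7
tcp_pos: [0.4606, -0.3475, 0.1797]
tool_rot: [0.001, 0.995, -0.102, 0.002]
ft_force: [0.4, 0.0, -3.8]
gripper_width: 0.0279
```

```bash
python3 - <<'E'
from h import *
from station import status,viewer
W=viewer.get_image("wrist");cv2.imwrite("pics/w12.png",W["pixels"])
s=status.sense(); print(s["tcp_pos"],s["ft_force"],s["gripper_width"]);go(s,[.521,-.0424,.20],-.2296)
E
```

```text
[ 0.45981126 -0.34680768  0.17751709] [ 0.61086764  0.59580699 -4.07884476] 0.02848148555277988
shift [-0.0127 -2.0698 -0.1514] turn [ 0.0002 -0.0004  0.008 ] | dist mm 311.3 deg 1.4
```

View pics/w12.png

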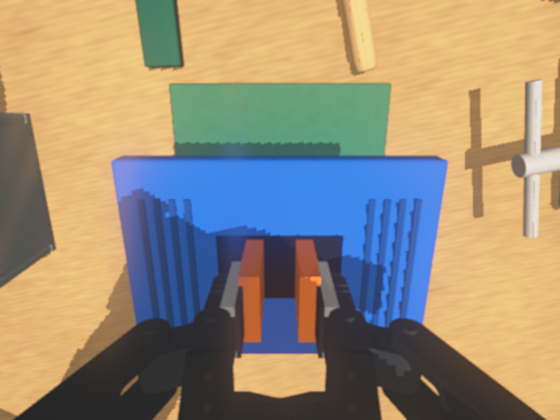

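>>> {"api": "step_arm", "payload": {"plan": [[0,-0.1,-0.1,0,0,0,0.6],[0,-0.3,-0.15,0,0,0,0.6],[0,-0.55,-0.15,0,0,0,0.6],[0,-0.8,-0.15,0,0,0,0.6],[0,-1,-0.15,0,0,0,0.6]]}}

```text
t: 23.25
tcp_pos: [0.4899, -0.197, 0.1986]
tool_rot: [-0.001, 0.995, -0.102, -0.001]
ft_force: [0.6, 0.2, -2.9]
gripper_width: 0.0284
```

>>> {"api": "step_arm", "payload": {"plan": [[0,-0.25,0,0,0,0.002,0.6],[0,-0.5,0,0,0,0.004,0.6],[0,-0.75,0,0,0,0.006,0.6],[0,-0.92,0,0,0,0.008,0.6],[-0.01,-1,0,0,0,0.008,0.6],[-0.01,-1,0,0,0,0.008,0.6],[-0.01,-1,0,0,0,0.008,0.6]]}}

```text
t: 23.95
tcp_pos: [0.5189, -0.053, 0.199]
tool_rot: [0.0, 0.993, -0.114, -0.0]
ft_force: [0.1, 0.5, -2.0]
gripper_width: 0.0285
```

```bash
python3 - <<'E'
from h import *
from station import status,viewer
s=status.sense(); print(s["tcp_pos"],s["ft_force"],s["gripper_width"]);go(s,[.521,-.0424,.125],-.2296)
E
```

```text
[ 0.51889155 -0.05296493  0.19901325] [ 0.05843346  0.48035568 -1.96702583] 0.028486446042479612
shift [-0.0019 -0.0719  0.4934] turn [0.0001 0.0003 0.0001] | dist mm 74.8 deg 0.1
```

>>> {"api": "step_arm", "payload": {"plan": [[-0.002,-0.05,0,0,0,0,0.6],[-0.002,-0.072,0.1,0,0,0,0.6],[-0.002,-0.072,0.3,0,0,0,0.6],[-0.002,-0.072,0.45,0,0,0,0.6],[-0.002,-0.072,0.49,0,0,0,0.6],[-0.002,-0.072,0.49,0,0,0,0.6]]}}

```text
t: 24.55
tcp_pos: [0.5212, -0.0424, 0.1255]
tool_rot: [-0.0, 0.993, -0.115, -0.001]
ft_force: [-0.5, -0.7, -2.2]
gripper_width: 0.0281
```

```bash
python3 - <<'E'
from h import *
from station import status,viewer
W=viewer.get_image("wrist");cv2.imwrite("pics/w13.png",W["pixels"])
s=status.sense(); print(s["tcp_pos"],s["ft_force"],s["gripper_width"]);go(s,[.521,-.0424,.10],-.2296)
E
```

```text
[ 0.52173628 -0.04241666  0.12637992] [-0.86995735  0.96948625 -2.433051  ] 0.02798862267605845
shift [-0.0049  0.001   0.1759] turn [-0.     -0.0001 -0.0002] | dist mm 26.4 deg 0.0
```

View pics/w13.png

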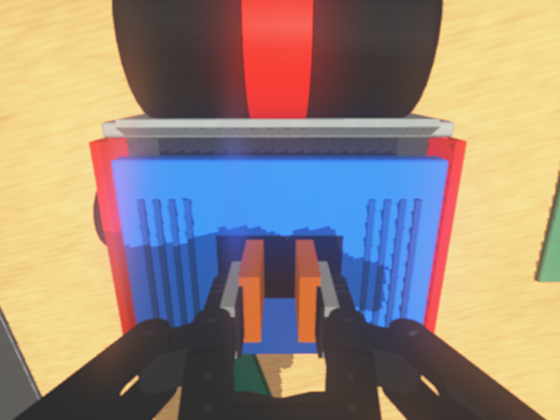

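The cover is centred over the recess, matching the view just after lift-off. I'll lower it in small steps.

>>> {"api": "step_arm", "payload": {"plan": [[-0.003,0,0.05,0,0,0,0.6],[-0.003,0,0.1,0,0,0,0.6],[-0.003,0,0.14,0,0,0,0.6],[-0.003,0,0.165,0,0,0,0.6],[-0.003,0,0.165,0,0,0,0.6]]}}

```text
t: 25.1
tcp_pos: [0.5207, -0.0419, 0.1005]
tool_rot: [-0.0, 0.993, -0.115, -0.0]
ft_force: [-0.3, 0.7, -2.2]
gripper_width: 0.0284
```

>>> {"api": "step_arm", "payload": {"plan": [[0,0,0.01,0,0,0,0.6],[0,0,0.02,0,0,0,0.6],[0,0,0.027,0,0,0,0.6],[0,0,0.027,0,0,0,0.6]]}}

```text
t: 25.5
tcp_pos: [0.5211, -0.042, 0.0972]
tool_rot: [-0.0, 0.993, -0.115, 0.0]
ft_force: [-0.2, -0.1, 0.4]
gripper_width: 0.0282
```

>>> {"api": "step_arm", "payload": {"plan": [[0,0,0.007,0,0,0,0.6],[0,0,0.014,0,0,0,0.6],[0,0,0.014,0,0,0,0.6]]}}

```text
t: 25.8
tcp_pos: [0.5211, -0.042, 0.0951]
tool_rot: [-0.0, 0.993, -0.115, 0.0]
ft_force: [-1.2, 1.2, 2.8]
gripper_width: 0.0283
```

>>> {"api": "step_arm", "payload": {"plan": [[0,0,0.006,0,0,0,0.6],[0,0,0.011,0,0,0,0.6],[0,0,0.011,0,0,0,0.6]]}}

```text
t: 26.1
tcp_pos: [0.5211, -0.042, 0.0935]
tool_rot: [-0.0, 0.993, -0.115, 0.0]
ft_force: [-2.0, 0.8, 5.3]
gripper_width: 0.0285
```

>>> {"api": "step_arm", "payload": {"plan": [[0,0,0.004,0,0,0,0.6],[0,0,0.007,0,0,0,0.6],[0,0,0.007,0,0,0,0.6]]}}

```text
t: 26.4
tcp_pos: [0.5212, -0.042, 0.0933]
tool_rot: [0.0, 0.993, -0.115, 0.0]
ft_force: [-5.8, 0.7, 17.9]
gripper_width: 0.0283
```

The hard stop is reached: force jumped to 18 N with no travel. I'll release the tabs while holding lightly down.

>>> {"api": "step_arm", "payload": {"plan": [[0,0,0,0,0,0,0.35],[0,0,0.002,0,0,0,0.2],[0,0,0.004,0,0,0,0.1],[0,0,0.005,0,0,0,0],[0,0,0.005,0,0,0,-0.2],[0,0,0.003,0,0,0,-0.5],[0,0,0,0,0,0,-1],[0,0,0,0,0,0,-1],[0,0,0,0,0,0,-1]]}}

```text
t: 27.3
tcp_pos: [0.5209, -0.042, 0.0921]
tool_rot: [-0.0, 0.993, -0.115, -0.0]
ft_force: [0.4, -0.2, 0.1]
gripper_width: 0.0852
```

```bash
python3 - <<'E'
from h import *
from station import status,viewer
W=viewer.get_image("wrist");cv2.imwrite("pics/w14.png",W["pixels"])
s=status.sense(); print(s["tcp_pos"],s["ft_force"],s["gripper_width"])
E
```

```text
[ 0.5209543  -0.04198741  0.09218022] [ 0.83222505 -0.44849894 -0.67719456] 0.0854756654160931
```

View pics/w14.png

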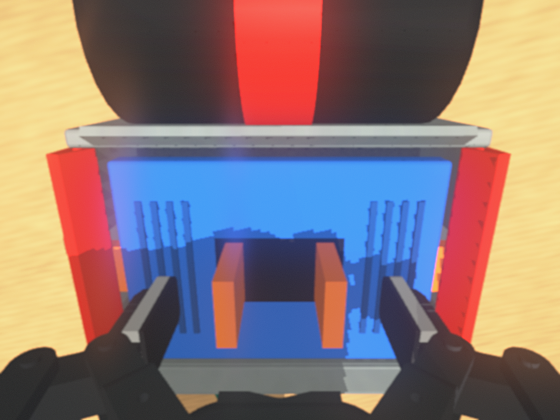

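>>> {"api": "step_arm", "payload": {"plan": [[0,0,-0.1,0,0,0,-1],[0,0,-0.3,0,0,0,-1],[0,0,-0.6,0,0,0,-1],[-0.1,0,-0.9,0,0,0,-1],[-0.2,0.05,-1,0,0,0,-1],[-0.21,0.05,-1,0,0,0,-1],[-0.21,0.05,-1,0,0,0,-1]]}}

```text
t: 28.05
tcp_pos: [0.4885, -0.0421, 0.2419]
tool_rot: [-0.0, 0.993, -0.115, 0.0]
ft_force: [0.1, 0.1, -0.6]
gripper_width: 0.0853
```

>>> {"api": "step_arm", "payload": {"plan": [[0,0,-0.15,0,0,0,-1],[0,0,-0.3,0,0,0,-1],[0,0,-0.38,0,0,0,-1],[0,0,-0.38,0,0,0,-1],[0,0,-0.38,0,0,0,-1]]}}

```text
t: 28.55
tcp_pos: [0.4884, -0.042, 0.2979]
tool_rot: [-0.0, 0.993, -0.115, -0.001]
ft_force: [0.2, -0.1, -0.0]
gripper_width: 0.0855
```

```bash
python3 - <<'E'
from h import *
from station import status,viewer
from scipy.optimize import least_squares
W=viewer.get_image("wrist");np.save("w15.npy",W,allow_pickle=True)
c=cv2.resize(W["pixels"][55:215,165:375],None,fx=3.8,fy=3.75,interpolation=cv2.INTER_CUBIC);cv2.imwrite("pics/w15c.png",c)
T=viewer.get_image("top");cv2.imwrite("pics/t15.png",T["pixels"])
s=status.sense(); print(s["t"],s["tcp_pos"],s["tool_rot"])
E
```

```text
28.65 [ 0.48824622 -0.04205041  0.29783731] [-7.09398073e-05  9.93410579e-01 -1.14604698e-01 -1.08591974e-03]
```

View pics/w15c.png

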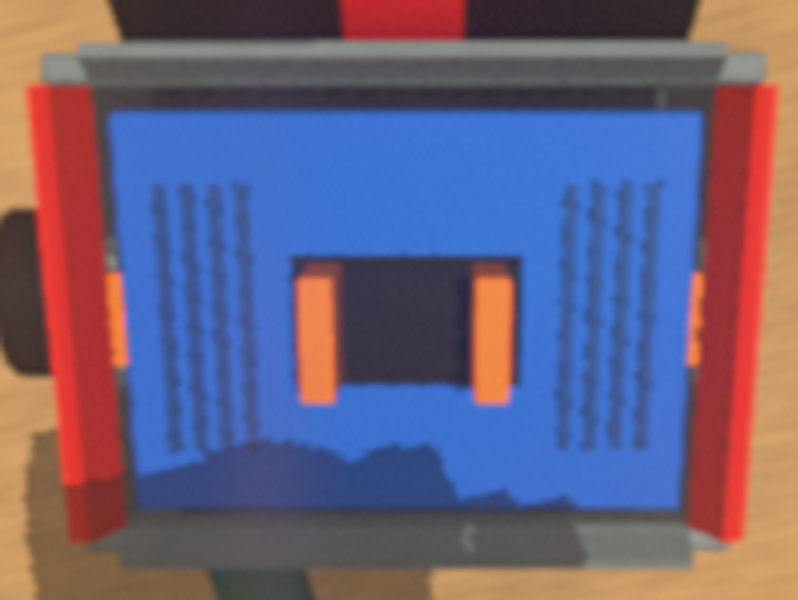

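View pics/t15.png

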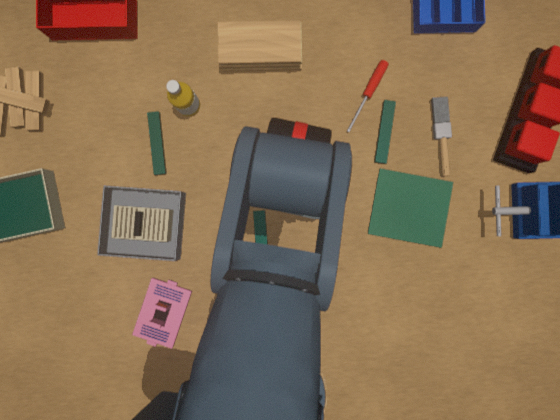

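```bash
python3 - <<'E'
from station import finish_job
print(finish_job())
E
```

```text
the job is handed in; nothing more can be done
None
```

The job is done and handed in at about 28.7 s, well under the 72 s limit; no verdict came back. I pinched the tabs, lifted the cover off and laid it on the mat. I then lifted the filter out by its fin and laid it flat in the grey tray. Last, I put the cover back, pressed it down to the gasket stop at about 18 N and let the tabs go.

**Last checks:**
- **Cover:** the final wrist picture matches the starting one. Both tabs are back out and both orange bolts show under the red catch bars. I judged the seated height only from that likeness and did not measure it.
- **Filter:** the top picture shows it flat in the middle of the tray.
- **Other things on the bench:** the pink look-alike and nearly everything else are where they were. The arm partly hid the slat on the robot's side of the extractor, so I could not fully confirm that one.
- **Forces:** the highest readings I saw were about 18 N, well under the limits.

No check failed. The two tray measurements differed by about 2 mm, which is within the calibration.

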